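# Bed the spyglass down in its cradle

## Task

On the props table, take the taller of the two spyglasses, which stands upright, and lay it on its side along its wooden cradle, centred in both V-shaped rests, either end first. Lower it all the way into the rests before you let go of it, and leave the shorter spyglass and the porcelain shepherdess standing where they are.

Things in the scene. Friction and masses are not known exactly. Their poses are not given: they have to be found in the camera images.
- spyglass_mid (a point): Centre (half-way up, on the axis) of the taller spyglass: closed brass tube 126 mm tall, upright on its wide end, wooden band on its lower half. From the foot: rim 40 mm across, 12 mm high; barrel 36 mm across up to 112 mm; dark eyepiece 26 mm across, 14 mm long. About 0.22 kg, weight near this point. z axis along the tube, foot to eyepiece (up at the start).
- cradle_rest (a point): Where the spyglass's centre belongs in the fixed wooden cradle: 60 mm above the table, midway between two V rests. y axis: level, along the cradle (as the tube lies); z up. Base 150 (y) x 70 x 10 mm. Rests 10 mm thick, at y +-32 mm, open to the top, 45 degree sides, tips 4 mm below this point and 22 to 28 mm to each side. Between them 54 mm is clear down to the base.
- short_spyglass_mid (a point): Centre (half-way up) of the shorter spyglass, same make: 84 mm tall, 34 mm across the foot, barrel 30 mm across, upright, z axis up. Not to be used; leave it standing.
- figurine: Porcelain shepherdess figurine with a wide skirt and a flat hat, 143 mm tall, 76 mm across the foot; origin at the centre of its underside, z up. Leave it standing.

How it is judged:
On the way:
1. the taller spyglass, still held, is lowered on its side into the cradle (centre within 25 mm in plan, at most 12 mm above its place, within 14 degrees of the cradle's direction) (horizontal distance between spyglass_mid and cradle_rest below 0.025 m and z of spyglass_mid in the frame of cradle_rest between -0.01 and 0.012 m and angle between the z axis of spyglass_mid and the y axis of cradle_rest, either way round below 0.25 rad and contact force between spyglass and the fingers above 0.5 N), for 0.1 s.
At the end, for the whole second after the job is handed in: The taller spyglass lies at rest on its side in both rests of the cradle, either way round: its centre within 18 mm of its place in plan and 8 mm in height, its axis within about 10 degrees of the cradle's; the shorter spyglass and the shepherdess still stand within 30 mm of where they were (horizontal distance between spyglass_mid and cradle_rest below 0.018 m and z of spyglass_mid in the frame of cradle_rest between -0.01 and 0.008 m and angle between the z axis of spyglass_mid and the y axis of cradle_rest, either way round below 0.17 rad and linear speed of spyglass below 0.02 m/s and not (distance of short_spyglass_mid from where it was at the start of the episode above 0.03 m or angle between short_spyglass_mid's own z axis and vertical above 0.5 rad) and not (distance of figurine from where it was at the start of the episode above 0.03 m or angle between figurine's own z axis and vertical above 0.5 rad)); the robot touches nothing.
It fails at once if the shorter spyglass is moved by more than 30 mm or tipped (distance of short_spyglass_mid from where it was at the start of the episode above 0.03 m or angle between short_spyglass_mid's own z axis and vertical above 0.5 rad).
It fails at once if the shepherdess is moved by more than 30 mm or tipped (distance of figurine from where it was at the start of the episode above 0.03 m or angle between figurine's own z axis and vertical above 0.5 rad).
It also fails if it takes over 38 s, if anything falls off the work surface, if the arm or the gripper's body presses on something with over 40 N, if the wrist force passes 120 N, or if a joint passes its speed limit or range.

## Robot

A 6-joint arm with a two-finger parallel gripper is mounted at the origin on the work surface. World frame = base frame: x ahead of the robot, y to its left, z up, the work surface at z = 0. Lengths are in m, angles in rad, forces in N, time in s.
With the tool pointing down it reaches from about 0.25 to 0.725 m from the base axis. Payload 9.7 kg.
Tool frame: the origin (TCP) lies midway between the tips of the shut fingers; the grasp point (between the pads) lies 19 mm behind it; z points along the fingers, y is the direction in which the jaws open and shut (so a half turn about z gives the same grasp; the last joint's range is limited). The gripper opens to 85 mm and grips with 20 to 120 N. Pads are 22 mm wide; open, the fingers measure 114 mm over their backs; the gripper's body (76 mm by 85 mm) begins 54 mm behind the grasp point. The pads swing forward as they close: fully open they stand 13 mm farther back than shut.
Start: joints at [1.177, 0.087, 0.176, 1.66, 0, 1.571], TCP at [0.211, 0.508, 0.198] pointing down, gripper open.
Joint ranges: [-3.13, 3.13], [-0.85, 1.81], [-1.15, 1.24], [-2.2, 2.28], [-1.44, 1.52], [-3.14, 3.14]. Speed limits (rad/s): [2.22, 2.22, 2.57, 3.14, 3.14, 3.14].

## Interface

Orientations are given as a rotation vector (axis times angle).
In Python, from station import reach, movel, move_j, grip, sleep, inverse_kinematics, get_state, camera, calibration, MotionError, close_job, boxes_of, tip_of gives the robot as it stands. Calls block until the motion is done:
- reach(position, orientation): joint-space move of the TCP to a pose.
- movel(position, rot=None, speed=0.15): straight line of the TCP; rot=None keeps the orientation; speed is the mean speed in m/s.
- move_j(angles): joint-space move.
- grip(opening): opening from 0.0 (shut) to 1.0 (fully open); the grip force is fixed at half the most; returns when the fingers have stopped.
- sleep(seconds).
- inverse_kinematics(position, orientation): joint angles nearest the present ones, or None.
- get_state(): the state.
- camera(name): name is "side" or "top"; returns (picture, depth): 400x640x3 uint8, red, green, blue; 400x640 float32, m along the optical axis (not along the pixel's ray), 0 where there is no reading.
- calibration(name): a dict with "vertical_fov" (degrees; the focal length in pixels is half the picture's height over the tangent of half this angle, whatever the lens; pixels are square), "cx", "cy" (the principal point, pixels), "cam_to_world" (4x4, takes a point from camera to world coordinates). Camera axes: x right, y down, z forward; pixel columns grow to the right and rows downward; lengths in m; the calibration is good to about 2 mm. A picture is of the moment at which its call begins. calibration takes no time and is no camera call.
A pose or a line that the arm cannot do raises MotionError and nothing moves.
- close_job(): hands the job in, once; it reports no verdict.
Trained networks look in the newest picture that a camera, given by its name, has taken for a name from the list of things; names that differ only in an ending like _2 or _b are one class to them, and where a whole thing is asked for, a point or a joint stands for the part that bears it (a point fixed in the world has none). Each returns a list of dicts, best first, with "confidence" (0 to 1); they miss things now and then, are a little off and sometimes report something else, mostly with a low value. They report only what shows in the picture. A call takes as long as a camera call.
- boxes_of(camera, label): "at" ([column, row] in pixels, amid what is visible of it).
- tip_of(camera, label): "at" ([column, row] in pixels: a listed point, or the origin of a listed thing).
The state is a dict: "t": time; "qpos": joint angles; "qvel": joint speeds; "effort": joint torques, N m; "tcp_pos": TCP position; "tool_rot": TCP orientation; "ft_force": force on the tool from outside, world axes, zero at the start; "wrist_torque": the same for the moment, N m; "gripper_width": opening from 0.0 (shut) to 1.0 (fully open).
Only numpy, scipy, OpenCV 4.12 (cv2) and the standard library are available. Lean on these libraries where they do the work, as an engineer would, in place of code of your own. Each camera call takes 0.05 s, during which the arm holds its last target. There are 200 camera calls.

## Working session

There is one attempt and no reset: what is moved stays moved. The work goes in short steps, each a Python script; the robot and the scene stay as the last script left them, time stands still between calls to the robot, and variables do not carry over. Pictures are saved under pics/ and viewed, about 8 in all and at most 12, crops included, and the job is handed in when it is done.

```bash
mkdir -p pics; ls
cat > h.py <<'E'
import numpy as np, cv2
from station import *
def K(n):
    c=calibration(n); f=200/np.tan(np.radians(c["vertical_fov"])/2); return f,c["cx"],c["cy"],np.array(c["cam_to_world"])
def cloud(n,d):
    f,cx,cy,T=K(n); v,u=np.mgrid[:400,:640]
    P=np.stack([(u-cx)*d/f,(v-cy)*d/f,d],-1)@T[:3,:3].T+T[:3,3]; P[d==0]=np.nan; return P
E
python3 - <<'E'
from h import *
ims=[]
for n in("top","side"):
    p,d=camera(n); np.save(f"{n}.npy",d); cv2.imwrite(f"pics/{n}0.png",p[...,::-1]); P=cloud(n,d)
    f,cx,cy,T=K(n); print(n,f,cx,cy,T.round(3).tolist())
    for l in("spyglass_mid","cradle_rest","short_spyglass_mid","figurine"):
        for k,fn in(("box",boxes_of),("tip",tip_of)):
            for r in fn(n,l)[:3]:
                u,v=np.round(r["at"]).astype(int); print(l,k,round(r["confidence"],2),u,v,P[min(v,399),min(u,639)].round(3))
print(get_state()["t"])
E
```

```text
pics
top 362.0104690269156 315.3510625433571 203.80811531373675 [[0.015, -0.997, 0.071, 0.544], [-1.0, -0.015, -0.006, 0.056], [0.007, -0.071, -0.997, 0.755], [0.0, 0.0, 0.0, 1.0]]
spyglass_mid box 0.73 290 245 [0.516 0.095 0.125]
spyglass_mid tip 0.79 290 246 [0.515 0.095 0.126]
cradle_rest box 0.74 425 260 [ 0.485 -0.174  0.01 ]
cradle_rest tip 0.67 435 265 [ 0.475 -0.194  0.012]
short_spyglass_mid box 0.89 195 266 [0.472 0.274 0.071]
short_spyglass_mid tip 0.81 196 266 [0.472 0.274 0.067]
figurine box 0.83 331 144 [0.692 0.027 0.135]
figurine tip 0.61 326 152 [0.687 0.034 0.093]
side 434.97149675446906 317.7305559670194 201.98334037450724 [[-0.921, -0.253, 0.295, 0.396], [-0.388, 0.568, -0.726, 0.608], [0.016, -0.783, -0.621, 0.538], [0.0, 0.0, 0.0, 1.0]]
spyglass_mid box 0.66 366 234 [0.514 0.114 0.078]
spyglass_mid tip 0.6 367 236 [0.513 0.113 0.073]
cradle_rest box 0.67 418 179 [ 0.481 -0.137  0.029]
cradle_rest tip 0.82 421 159 [ 0.49  -0.204  0.036]
short_spyglass_mid box 0.86 354 350 [0.467 0.303 0.059]
short_spyglass_mid tip 0.65 357 349 [0.465 0.3   0.059]
figurine box 0.79 277 186 [0.709 0.038 0.061]
figurine tip 0.72 277 206 [0.705 0.05  0.024]
0.9
```

View pics/top0.png

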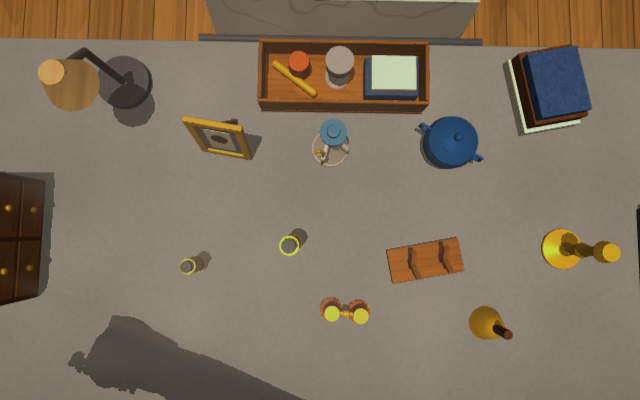

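View pics/side0.png

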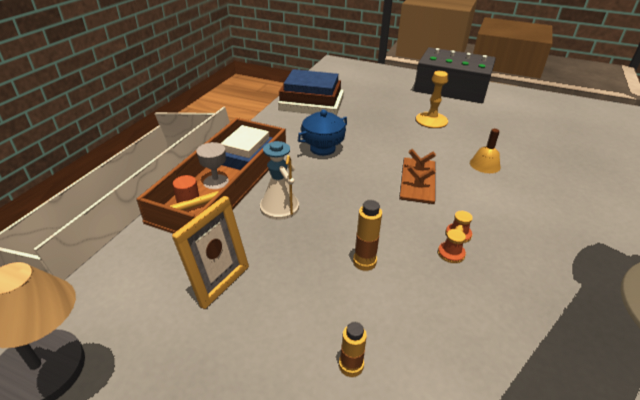

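Run:
```python
from h import *
for n in("top","side"):
    P=cloud(n,np.load(n+".npy")).reshape(-1,3); P=P[~np.isnan(P[:,0])]
    print(n)
    def rep(nm,c,r,zl,zh):
        m=(np.hypot(*(P[:,:2]-c).T)<r)&(P[:,2]>zl)&(P[:,2]<zh); Q=P[m]
        if len(Q)>5:
            (c2,s,a)=cv2.minAreaRect(Q[:,:2].astype(np.float32)); print(nm,zl,zh,m.sum(),"med",np.median(Q,0).round(4),"rect",np.round(c2,4),np.round(s,4),round(a,1))
    for z in((.118,.135),(.104,.116),(.02,.1)): rep("tall",(.515,.1),.045,*z)
    rep("short",(.472,.28),.04,.06,.1)
    rep("fig",(.69,.035),.06,.1,.2)
    for z in((.005,.016),(.022,.06),(.045,.062),(.05,.062)): rep("cradle",(.48,-.19),.12,*z)
```

```text
top
tall 0.118 0.135 171 med [0.5163 0.0981 0.1255] rect [0.5162 0.0984] [0.0241 0.0245] 1.3
tall 0.104 0.116 152 med [0.5173 0.0957 0.1114] rect [0.5158 0.0975] [0.0348 0.0346] 65.5
tall 0.02 0.1 32 med [0.5269 0.0835 0.0643] rect [0.5227 0.0884] [0.0352 0.0138] 37.2
short 0.06 0.1 226 med [0.4737 0.2843 0.0765] rect [0.4731 0.2878] [0.0282 0.029 ] 0.1
fig 0.1 0.2 656 med [0.7115 0.0252 0.1337] rect [0.7043 0.0263] [0.0471 0.0699] 74.1
cradle 0.005 0.016 2096 med [ 0.486  -0.1731  0.0094] rect [ 0.4853 -0.1751] [0.0703 0.1509] 10.9
cradle 0.022 0.06 412 med [ 0.484  -0.1977  0.0457] rect [ 0.4851 -0.1749] [0.0564 0.0746] 10.9
cradle 0.045 0.062 216 med [ 0.4788 -0.1973  0.0513] rect [ 0.4851 -0.1748] [0.0564 0.0744] 10.9
cradle 0.05 0.062 133 med [ 0.4755 -0.1529  0.0529] rect [ 0.4859 -0.1748] [0.0553 0.0744] 11.2
side
tall 0.118 0.135 191 med [0.5152 0.1024 0.1251] rect [0.5164 0.0987] [0.0238 0.0251] 51.5
tall 0.104 0.116 212 med [0.5123 0.109  0.1112] rect [0.5148 0.1016] [0.0344 0.0308] 18.1
tall 0.02 0.1 828 med [0.5122 0.113  0.0624] rect [0.5142 0.1079] [0.0365 0.0189] 11.8
short 0.06 0.1 528 med [0.4718 0.2955 0.0732] rect [0.4726 0.2907] [0.0288 0.0268] 23.1
fig 0.1 0.2 622 med [0.7087 0.0331 0.1328] rect [0.7084 0.0357] [0.0465 0.0719] 30.3
cradle 0.005 0.016 1054 med [ 0.4824 -0.1454  0.0097] rect [ 0.4864 -0.1736] [0.0686 0.1551] 10.9
cradle 0.022 0.06 432 med [ 0.4845 -0.1495  0.0425] rect [ 0.4855 -0.1747] [0.0564 0.0801] 11.5
cradle 0.045 0.062 175 med [ 0.4785 -0.1504  0.0505] rect [ 0.4861 -0.1751] [0.0563 0.0796] 10.7
cradle 0.05 0.062 100 med [ 0.4742 -0.1495  0.0527] rect [ 0.4861 -0.1751] [0.0562 0.0796] 10.9
```

Top view: tall spyglass at pixel (290,245), cradle at (425,260), short spyglass at (189,266), shepherdess at (332,145). The side view agrees. Clouds from both cameras put the tall spyglass at (0.516, 0.098) and the cradle at (0.4855, -0.175), with its axis 10.9° off y. Next I check IK for a near-horizontal grasp followed by a 90° tip about the jaw axis.

```bash
cat >> h.py <<'E'
from scipy.spatial.transform import Rotation as R
S=np.array([.516,.0985,.063]); C=np.array([.4855,-.175,.060]); ax=np.array([-np.sin(np.radians(10.9)),np.cos(np.radians(10.9)),0]); OFF=.022
def rot(d,u,flip):   # tool z=d, tube axis u; tool y = jaw, perpendicular to both
    y=np.cross(d,u)*flip; y/=np.linalg.norm(y); return R.from_matrix(np.stack([np.cross(y,d),y,d],1)).as_rotvec()
Z=np.array([0,0,1.])
def gd(az,a): return np.array([np.cos(a)*np.cos(az),np.cos(a)*np.sin(az),-np.sin(a)])
def pd(u,a): return -np.sin(a)*u-np.cos(a)*Z
E
python3 - <<'E'
from h import *
P=cloud("top",np.load("top.npy")).reshape(-1,3); m=(np.hypot(*(P[:,:2]-[.38,.01]).T)<.07)&(P[:,2]>.015)
print("opera",P[m].min(0).round(3),P[m].max(0).round(3))
for a in (0,10,20,30,40,50):
  ar=np.radians(a)
  for f in(1,-1):
    for sg in(1,-1):
        d=pd(ax*sg,ar); q=[inverse_kinematics(list(C+h*Z+OFF*d),list(rot(d,ax*sg,f))) for h in(0,.12)]
        print("place",a,f,sg,[None if x is None else np.round(x,2).tolist() for x in q])
    for az in(-60,-30,-10,10,30,50):
        d=gd(np.radians(az),ar); q=[inverse_kinematics(list(p+OFF*d),list(rot(d,Z,f))) for p in(S,S-.09*d,S+.12*Z)]
        if q[0] is not None:print("grasp",a,f,az,[None if x is None else np.round(x,2).tolist() for x in q])
E
```

```text
opera [ 0.366 -0.054  0.015] [0.399 0.032 0.047]
place 0 1 1 [[-0.35, 0.01, -0.22, 1.35, 0.0, 1.03], [-0.35, -0.01, 0.0, 1.58, 0.0, 1.03]]
place 0 1 -1 [[-0.35, 0.01, -0.22, 1.35, 0.0, -2.11], [-0.35, -0.01, 0.0, 1.58, 0.0, -2.11]]
grasp 0 1 -60 [[0.77, 0.82, -0.09, 2.24, -1.33, 0.0], None, None]
place 0 -1 1 [[-0.35, 0.01, -0.22, 1.35, 0.0, -2.11], [-0.35, -0.01, 0.0, 1.58, 0.0, -2.11]]
place 0 -1 -1 [[-0.35, 0.01, -0.22, 1.35, 0.0, 1.03], [-0.35, -0.01, 0.0, 1.58, 0.0, 1.03]]
grasp 0 -1 -60 [[0.77, 0.82, -0.09, 2.24, -1.33, 3.14], None, None]
place 10 1 1 [[-0.26, -0.08, -0.31, 1.27, -0.16, 1.12], [-0.26, -0.09, -0.09, 1.5, -0.16, 1.12]]
place 10 1 -1 [[-0.43, 0.11, -0.12, 1.44, 0.14, -2.2], [-0.43, 0.1, 0.1, 1.68, 0.14, -2.2]]
grasp 10 1 -60 [[0.76, 0.54, -0.19, 1.76, -1.28, -0.63], [0.92, 0.64, -0.07, 2.01, -1.14, -0.39], [0.76, 0.39, -0.14, 1.97, -1.28, -0.63]]
place 10 -1 1 [[-0.26, -0.08, -0.31, 1.27, -0.16, -2.02], [-0.26, -0.09, -0.09, 1.5, -0.16, -2.02]]
place 10 -1 -1 [[-0.43, 0.11, -0.12, 1.44, 0.14, 0.95], [-0.43, 0.1, 0.1, 1.68, 0.14, 0.95]]
grasp 10 -1 -60 [[0.76, 0.54
[... 5408 characters left out ...]
 1.77], [0.56, -0.04, -0.16, 1.48, -0.7, 1.62]]
grasp 50 -1 -30 [[0.5, -0.39, -0.71, 0.85, -0.58, 0.9], [0.64, -0.47, -0.61, 1.1, -0.63, 1.05], [0.5, -0.43, -0.5, 1.09, -0.58, 0.9]]
grasp 50 -1 -10 [[0.38, -0.61, -0.87, 0.7, -0.35, 0.44], [0.48, -0.77, -0.81, 0.95, -0.4, 0.53], [0.38, -0.64, -0.65, 0.94, -0.35, 0.44]]
grasp 50 -1 10 [[0.2, -0.7, -0.93, 0.65, -0.01, 0.02], None, [0.2, -0.72, -0.7, 0.89, -0.01, 0.02]]
grasp 50 -1 30 [[0.01, -0.62, -0.88, 0.69, 0.32, -0.41], [-0.09, -0.79, -0.82, 0.94, 0.38, -0.49], [0.01, -0.65, -0.66, 0.93, 0.32, -0.41]]
grasp 50 -1 50 [[-0.12, -0.41, -0.72, 0.83, 0.57, -0.87], [-0.25, -0.5, -0.63, 1.09, 0.62, -1.01], [-0.12, -0.45, -0.52, 1.08, 0.57, -0.87]]
```

```bash
cat >> h.py <<'E'
A=np.radians(30); AZ=np.radians(-50); F=-1
dg=gd(AZ,A); rg=rot(dg,Z,F); dp=pd(-ax,A); rp=rot(dp,-ax,F)
E
python3 - <<'E'
from h import *
for nm,p,r in(("hi",S-.12*dg+.06*Z+OFF*dg,rg),("pre",S-.11*dg+OFF*dg,rg),("g",S+OFF*dg,rg),("lift",S+.12*Z+OFF*dg,rg),("ph",C+.12*Z+OFF*dp,rp),("p",C+OFF*dp,rp)):
    print(nm,np.round(p,3),np.round(inverse_kinematics(list(p),list(r)),2))
reach(list(S-.12*dg+.06*Z+OFF*dg),list(rg)); grip(1.0)
movel(list(S-.11*dg+OFF*dg),speed=.12)
p,d=camera("side"); cv2.imwrite("pics/pre.png",p[...,::-1]); s=get_state(); print(s["t"],s["tcp_pos"],s["ft_force"])
E
```

```text
hi [0.461 0.164 0.172] [ 0.92  0.04 -0.26  1.65 -1.01  2.  ]
pre [0.467 0.157 0.107] [ 0.9   0.07 -0.35  1.49 -1.01  1.97]
g [0.528 0.084 0.052] [ 0.7  -0.02 -0.54  1.06 -1.05  1.57]
lift [0.528 0.084 0.172] [ 0.7  -0.12 -0.39  1.31 -1.05  1.57]
ph [ 0.483 -0.164  0.161] [-0.56  0.34  0.29  1.9   0.38  0.75]
p [ 0.483 -0.164  0.041] [-0.56  0.36  0.09  1.68  0.38  0.75]
3.3 [0.46722733 0.15721884 0.10778601] [ 0.00312266  0.19673188 -0.09119641]
```

View pics/pre.png

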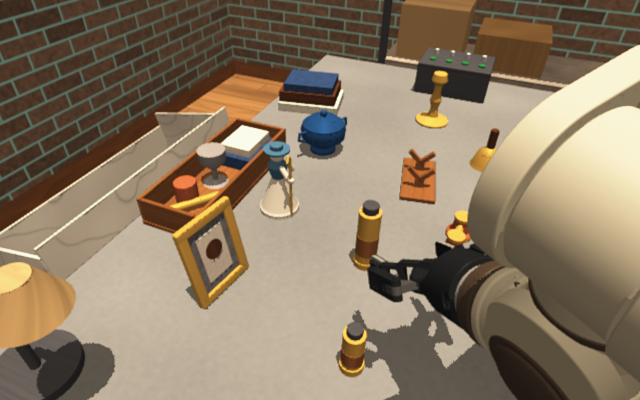

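The gripper at (385,275) faces the tall spyglass at (368,235), and the short one at (353,350) is clear. Next I advance, grip and lift.

Run:
```python
from h import *
movel(list(S+OFF*dg),speed=.08); s=get_state(); print(s["t"],s["tcp_pos"],s["ft_force"])
grip(0.0); s=get_state(); print(s["t"],s["gripper_width"],s["ft_force"])
movel(list(S+.12*Z+OFF*dg),speed=.1); s=get_state(); print(s["t"],s["gripper_width"],s["ft_force"])
reach(list(C+.10*Z+OFF*dp),list(rp))
for n in("side","top"):
    p,d=camera(n); np.save(n+"1.npy",d); cv2.imwrite(f"pics/{n}1.png",p[...,::-1])
s=get_state(); print(s["t"],s["tcp_pos"],s["gripper_width"],s["ft_force"])
```

```text
4.825 [0.52828075 0.08416847 0.05218064] [-0.39502911 -0.37421212 -0.62295948]
5.4333 0.3002474417318818 [-0.46967457  1.89608957  3.73028786]
6.7833 0.2958972502684028 [ 0.57254356  0.24394949 -1.41855098]
8.45 [ 0.48354588 -0.16296653  0.1408546 ] 0.2954904362063752 [-0.42933285  0.26494974 -0.9102153 ]
```

View pics/side1.png

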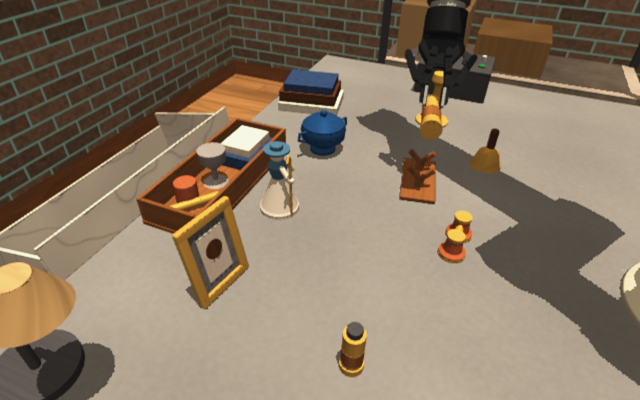

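View pics/top1.png

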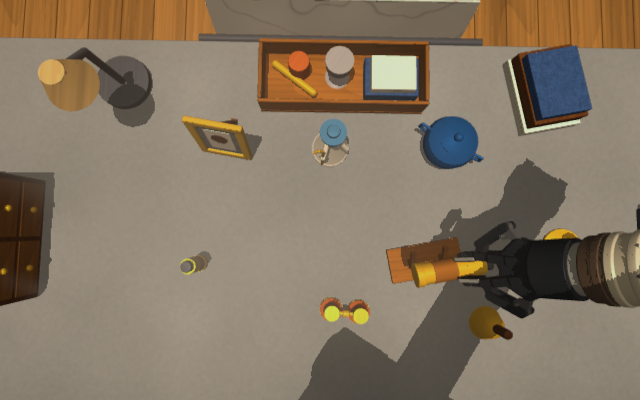

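The tube is held level above the cradle, foot end towards +y (side pixel (431,128), top pixel (425,273)). The other props are unmoved. I measure its pose from depth before lowering.

```bash
cat > fit.py <<'E'
from h import *
from scipy.optimize import least_squares
def fit(tag,zmin,C0,pr=True):
    # fit cylinder + foot end to the points around the barrel, +y half (visible part)
    Q=[]
    for n in("top","side"):
        P=cloud(n,np.load(n+tag+".npy")).reshape(-1,3); P=P[~np.isnan(P[:,0])]
        t=(P-C0)@ax; l=np.linalg.norm(P-C0-t[:,None]*ax,axis=1)
        m=(t>.0)&(t<.085)&(l<.032)&(P[:,2]>zmin); Q.append(P[m])
    Q=np.vstack(Q); t=(Q-C0)@ax; B=Q[(t>.015)&(t<.042)]
    def f(x,B=B):
        u=ax+np.array([x[2],0,x[3]]); u/=np.linalg.norm(u); p=C0+[x[0],0,x[1]]
        return np.linalg.norm(np.cross(B-p,u),axis=1)-.018
    r=least_squares(f,[0,0,0,0],loss="soft_l1",f_scale=.001)
    u=ax+np.array([r.x[2],0,r.x[3]]); u/=np.linalg.norm(u); p=C0+[r.x[0],0,r.x[1]]
    far=np.percentile((Q-p)@u,[97,99,99.7]); c=p+u*(far[1]-.063)
    print(len(B),"u",u.round(3),"foot ends",far.round(4),"centre",c.round(4),"res",np.abs(r.fun).mean().round(4))
    return c,u
E
python3 - <<'E'
from fit import *
c,u=fit("1",.10,C+.1*Z); d=c-(C+.1*Z); print("along",d@ax,"side",d@np.cross(ax,Z),"dz",d[2],"yaw",np.degrees(np.arcsin(np.cross(ax,u)[2])),"pitch",np.degrees(np.arcsin(u[2])))
E
```

```text
525 u [-0.205  0.979 -0.019] foot ends [0.065  0.0657 0.0662] centre [ 0.4849 -0.1724  0.1587] res 0.0006
along 0.0026709968109024365 side -0.00011058947647909192 dz -0.0013456333033974033 yaw 0.9441578195562235 pitch -1.1106026084475387
```

Run:
```python
from fit import *
b=C+OFF*dp-.0025*ax
movel(list(b+.02*Z),speed=.1); sleep(.2); f0=np.array(get_state()["ft_force"])
for h in(.008,.005,.003,.0015,0,-.0015,-.003):
    movel(list(b+h*Z),speed=.04); s=get_state(); f=np.array(s["ft_force"])-f0; print(h,s["tcp_pos"][2]-b[2],f.round(2))
    if f[2]>5: break
sleep(.3)
for n in("top","side"):
    p,d=camera(n); np.save(n+"2.npy",d); cv2.imwrite(f"pics/{n}2.png",p[...,::-1])
c,u=fit("2",.05,C); d=c-C; print("along",d@ax,"side",d@np.cross(ax,Z),"dz",d[2],"pitch",np.degrees(np.arcsin(u[2])),get_state()["t"])
```

```text
0.008 0.0076791585889703085 [ 0.15 -1.01 -0.99]
0.005 0.004874637524669025 [ 1.45 -0.74 -1.02]
0.003 0.002919181497039562 [ 0.33 -0.73 -0.97]
0.0015 0.001692341573344247 [1.77 0.05 1.15]
0 0.0011612710969290257 [ 1.95 -0.52  8.57]
519 u [-0.177  0.983 -0.056] foot ends [0.0616 0.0622 0.0631] centre [ 0.4854 -0.1758  0.0613] res 0.0016
along -0.0007270024381526521 side -0.0002726931784638256 dz 0.0012868102189552352 pitch -3.2078017474122213 11.45
```

View pics/side2.png

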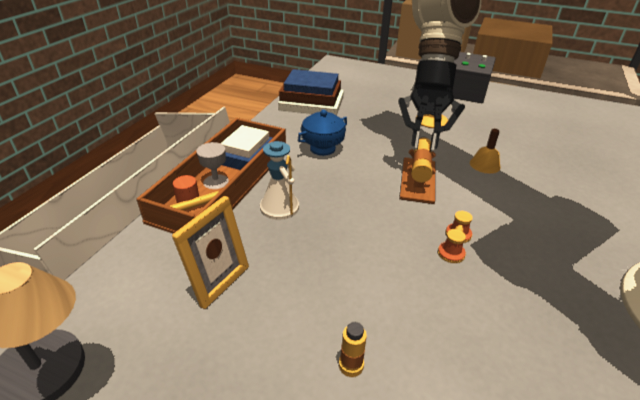

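The tube sits in both rests (side pixel (423,160)), with an 8.6 N contact force and its centre within 1.3 mm. Next I release, retreat along the tool axis, and check.

Run:
```python
from fit import *
grip(1.0); sleep(.2)
p0=np.array(get_state()["tcp_pos"]); movel(list(p0-.15*dp),speed=.1); sleep(.3)
movel(list(p0-.15*dp+.1*Z),speed=.15); sleep(.5)
for n in("top","side"):
    p,d=camera(n); np.save(n+"3.npy",d); cv2.imwrite(f"pics/{n}3.png",p[...,::-1])
    for l in("short_spyglass_mid","figurine"): print(n,l,[np.round(r["at"]).tolist() for r in boxes_of(n,l)[:1]])
c,u=fit("3",.05,C); d=c-C; print("along",d@ax,"side",d@np.cross(ax,Z),"dz",d[2],get_state()["t"],get_state()["ft_force"])
a,b=[cv2.imread(f"pics/{n}3.png") for n in("top","side")]
cv2.imwrite("pics/end.png",np.hstack([cv2.resize(a[200:320,340:500],(400,300)),cv2.resize(b[100:220,340:500],(400,300))]))
```

```text
top short_spyglass_mid [[197.0, 265.0]]
top figurine [[330.0, 144.0]]
side short_spyglass_mid [[353.0, 349.0]]
side figurine [[276.0, 183.0]]
510 u [-0.187  0.981 -0.043] foot ends [0.0613 0.0619 0.0626] centre [ 0.4857 -0.176   0.0609] res 0.0016
along -0.0010545784296234336 side -4.33618043063207e-05 dz 0.0009432845912966878 15.8333 [ 0.30736315  0.19571293 -0.37573448]
```

View pics/end.png

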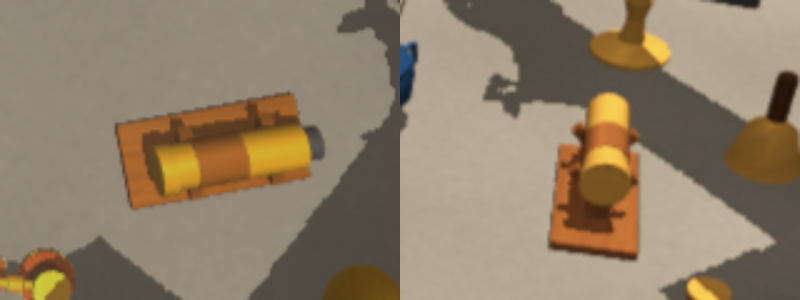

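The spyglass lies level in both rests, and the robot is clear of it. I'm handing the job in.

```bash
python3 -c "
from station import *
close_job()"
```

```text
the job is handed in; nothing more can be done
```

The taller spyglass is lying on its side in both V rests of the cradle, foot end towards +y, and the job is handed in. I gripped it upright at mid-height, tipped it 90° and lowered it until I felt contact (about 8.6 N). Then I opened the gripper and backed the arm away, at about 16 s on the robot's clock.

**Position:** The last depth fit put its centre about 1 mm from its place along the cradle, 0 mm sideways and 1 mm high. Its direction was within about 1° of the cradle's in plan.

**Other props:** The shorter spyglass and the shepherdess were still at their starting pixels, within 1–3 px, in both cameras. The final wrist force was about 0.5 N.

**One disagreement:** The fit after release showed a 2–3° downward pitch, where the fit before lowering gave about 1°. I put it down to points from the rests getting into the fit, since the tube looks level in the pictures. Even if real, it is well within the 10° limit.

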